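# Shut and lock the fruit box

### The job

Shut the fruit box: push its open wooden lid right down with the fingertips, then fold the steel locking flap on the lid's front edge down over the rim and press it in until its hooked edge snaps beneath the box's rim lip and stays there by itself. Work with the fingertips alone, pushing gently: lift or carry nothing, do not shove the box out of its place or raise the lid further, and leave the fruit and the things around alone.

Things in the scene. Friction and masses are not known exactly. Their poses are not given: they have to be found in the camera images.
- food_box: white stoneware box on rubber feet, 196 wide (y) x 146 deep (x), 2.2 to 3.1 kg, loose; origin under its centre on the worktop, front faces its own -x, z up. Its rim top is 84 mm up; at the front a lip juts out to x = -83 mm, its rounded, downturned nose 78 to 82 mm up.
- lid (a joint): wooden lid (208 wide, 164 deep, 14 thick) hinged along the back of the box: 0 = shut on the rim, grows as it opens, up to 1.5 rad; starts at 0.4 to 0.85. Stiff hinge: it stays where it is left; 1 to 4 N down near its front edge moves it. Shut, its top face is 98.5 mm above the worktop.
- lid_hinge (a point): point on the lid's back hinge axis, which runs along the box's y: in the box frame at x = 86 mm, y = 0, z = 90 mm. It turns with the lid, -x along the lid to its front edge, 168 mm away; the lid's top face is at its own z = 8.5 mm.
- flap (a joint): steel locking flap hinged on the lid's front edge: angle from the lid, 0 = folded down square to the lid, hook under the lip; 1.57 = straight out in the lid's plane; more = tipped above it. Starts at 0.95 to 2.05. Springy hinge: folded but not locked, it drifts back out to 0.45 or more; the hook meets the lip at about 0.3. With the lid shut, 4 to 8 N inward on its lower half snaps it past; locked it rests at 0 to 0.08.
- flap_hinge (a point): point on the flap's hinge axis, mid-width: with the lid shut at x = -84 mm, y = 0, z = 98 mm in the box frame. It turns with the flap: its own -z runs down the flap, its own -x is the flap's outside.
- flap_edge (a point): middle of the flap's free edge, on its outside. The flap is 76 wide, 34 long from hinge to this edge and 3 thick, with a hooked ridge on its inside 20 mm from the hinge. Locked, this edge is at x = -87 mm, y = 0, z = 65 mm in the box frame and the flap's outside is upright.
- lemon: lemon lying in the left (+y) half of the box, 72 x 57 x 58, origin under it
- lime: lime lying in the right half of the box, 55 x 47 x 48, origin under it
- spice_jar: spice jar with a green cap, 46 across, 106 tall, standing to the left of the box; origin under it
- salt: salt shaker, 44 across, 90 tall, standing to the right of the box; origin under it
- garlic: garlic bulb, 53, on the wooden board to the right; origin under it
- lemon_b: second lemon, 72 x 57 x 58, on the wooden board to the right; origin under it
- teaspoon: teaspoon, 138 long, lying on the worktop to the left; origin under its middle
- bowl: black bowl, 142 across, 66 tall, on the worktop to the left; origin under it

How it is judged:
By the outcome, as a careful person would: the job done as asked, in the order asked, and still so for the second after the job is handed in, with the robot touching nothing.
It also fails if it takes over 45 s, if anything falls off the work surface, if the arm or the gripper's body presses on something with over 40 N, if the wrist force passes 120 N, or if a joint passes its speed limit or range.

### The arm

A 7-joint arm with a two-finger parallel gripper is mounted at the origin on the work surface; the furniture and walls round the work are solid. World frame = base frame: x ahead of the robot, y to its left, z up, the work surface at z = 0. Lengths are in m, angles in rad, forces in N, time in s.
With the tool pointing down it reaches from about 0.425 to 1.025 m from the base axis. Payload 9.4 kg.
Tool frame: the origin (TCP) lies midway between the tips of the shut fingers; the grasp point (between the pads) lies 19 mm behind it; z points along the fingers, y is the line along which they close (so a half turn about z gives the same grasp; the last joint's range is limited). The gripper opens to 93 mm and grips with 3 to 60 N. Pads are 15 mm wide; open, the fingers measure 128 mm over their backs; the gripper's body (75 mm by 188 mm) begins 65 mm behind the grasp point.
Start: joints at [1.225, 0.599, -0.003, 1.599, 0.002, 0.943, -0.08], TCP at [0.193, -0.699, 0.219] pointing down, gripper open.
Joint ranges: [-2.57, 2.57], [-0.35, 1.97], [-1.29, 1.29], [0.11, 2.56], [-1.05, 4.19], [0.11, 1.86], [-2.63, 2.63]. Speed limits (rad/s): [2.22, 2.22, 3.01, 3.01, 3.14, 3.14, 3.14].

### API

Orientations are given as [roll, pitch, yaw] about the fixed x, y, z axes, in that order (R = Rz(yaw) Ry(pitch) Rx(roll)).
In Python, from station import robot gives the robot as it stands. The module is installed in compiled form; this text tells all that it offers.
- The arm moves only by the tool servo_tool, never from a script. Its argument "increments" is a list of rows, each a list of 4 numbers: the shift along the world's x, y, z in m, then the turn about the world's z in rad. In form: [[dx, dy, dz, roll], ...]. A call has exactly 8 rows; each row shifts and turns the commanded pose from where the row before left it; what a row does not reach is not made up. A row lasts 1/8 s, in which the tool goes at most 62.5 mm and 10.7 degrees, less where a joint would pass 70% of its speed; a pose out of reach is approached as far as the arm can. A call with a gripper value outside its range is refused whole. "grip" is the closure, from 0 (fully open) to 1 (shut), set as the call begins (left out, the last holds). The fingers move at their own pace and stop on an object; "grip_force" is the grip in N (left out, the last holds). Time passes only in rows, so rows that do not move let the fingers close, or fill a call up. It gives the time, the measured TCP pose, the force, the opening and the grip force at its end, in the units of the state.
- robot.observe(): the state, without advancing time (a new reading comes with each control period).
- robot.read_camera(name): name is "scene" or "side" or "wrist"; returns a dict with "img" (384x512x3 uint8, blue, green, red), "fx", "fy", "cx", "cy" (pixels), "origin" and "rotation" of the camera in the world; the wrist camera has in their place "hand_eye" (4x4, takes a point from camera to tool coordinates, whose origin is the TCP and whose axes are the flange's). Camera axes: x right, y down, z forward; pixel columns grow to the right and rows downward; lengths in m; the calibration is good to about 2 mm. The wrist camera is an equidistant fisheye: a pixel r from the principal point sees the ray r / f radians off the axis. A picture is of the moment at which its call begins: read the wrist's pose just before it. There is no depth.
- robot.finish_job(): hands the job in; it is judged then, once.
The state is a dict: "time_s": time; "qpos": joint angles; "qvel": joint speeds; "tau": joint torques, N m; "tcp_pos": TCP position; "tool_rot": TCP orientation; "force": force on the tool from outside, world axes, zero at the start; "wrist_torque": the same for the moment, N m; "opening": finger opening in m; "grip_force": force on a finger pad.
Only numpy, scipy, OpenCV 4.12 (cv2) and the standard library are available. Lean on these libraries where they do the work, as an engineer would, in place of code of your own. Each camera call takes 0.05 s, during which the arm holds its last target. There are 200 camera calls.

## Working session

There is one attempt and no reset: what is moved stays moved. The work goes in short steps, Python scripts to look and compute and a tool call to move; the robot and the scene stay as the last step left them, time stands still between calls to the robot, and variables do not carry over. Pictures are saved under pics/ and viewed, at most 10 in all, crops included, and the job is handed in when it is done.

Besides the shell and the picture viewer there is one more tool, called after ">>>" by a JSON object that holds its "name" and its "arguments". servo_tool: Moves the arm, as the interface text tells. Its arguments: {"type":"object","properties":{"increments":{"type":"array","items":{"type":"array","items":{"type":"number"}}},"grip":{"type":"number"},"grip_force":{"type":"number"}},"required":["increments"]}

```bash
mkdir -p pics; python3 - <<'E'
from station import robot
import cv2,numpy as np
o=robot.observe();print(o['time_s'],o['tcp_pos'],o['tool_rot'],o['opening'])
for n in("scene","side"):
    c=robot.read_camera(n);cv2.imwrite(f'pics/{n}0.png',cv2.resize(c['img'],(800,600),interpolation=cv2.INTER_CUBIC))
    print(n,c['fx'],c['fy'],c['cx'],c['cy'],c['origin'],np.round(c['rotation'],4).tolist())
E
```

```text
0.0 [ 0.1923925  -0.69851528  0.21777399] [-3.14007286e+00  1.54727870e-04  2.68856049e-01] 0.09280719253191397
scene 361.49758184710913 361.49758184710913 257.2740112225354 187.83924188283714 [-0.10429614  0.52431779  1.1244347 ] [-2.4548, 0.0037, -2.2692]
side 442.8320530599051 442.8320530599051 256.805732153492 192.4693310705504 [ 0.00958944 -0.74388863  1.55854359] [-2.5881, -0.0065, -0.6203]
```

View pics/scene0.png

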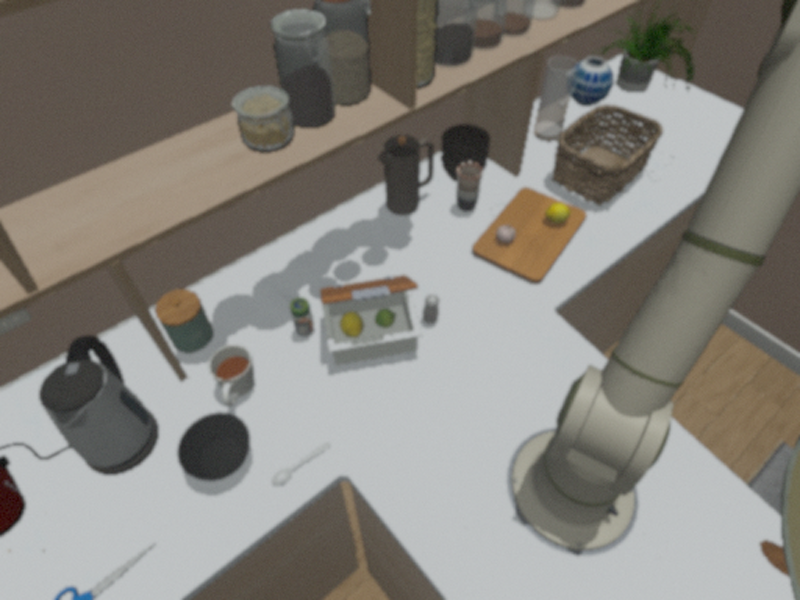

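View pics/side0.png

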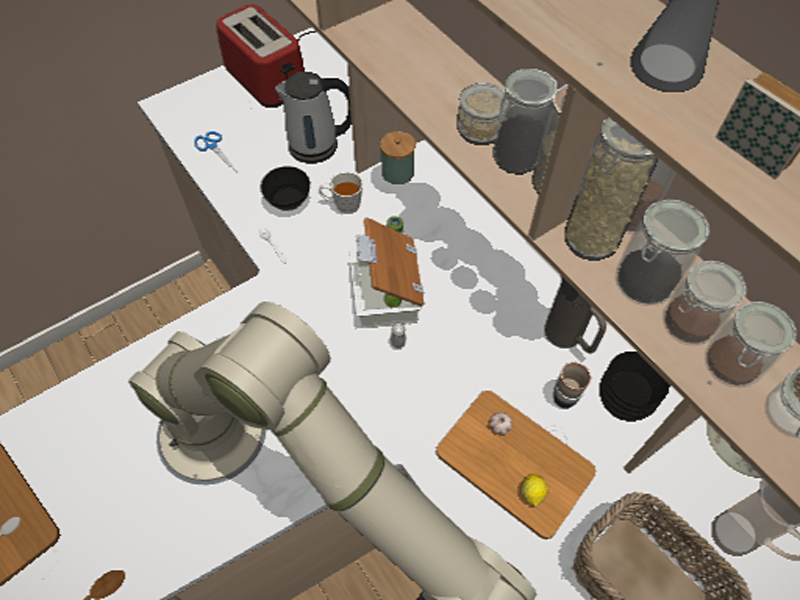

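The scene view shows the box at about (370,325) with its lid open, the jar at (302,315) and the salt at (430,308). The side view shows the lid at (393,262) and the flap at (366,248). I'll enlarge both.

```bash
python3 - <<'E'
from station import robot
import cv2,numpy as np
a=robot.read_camera("scene")['img'][165:240,180:290]
b=robot.read_camera("side")['img'][130:230,210:290]
f=lambda i,s:cv2.resize(i,None,fx=s,fy=s,interpolation=cv2.INTER_CUBIC)
A=f(a,5);B=f(b,6)
cv2.imwrite('pics/a.png',A);cv2.imwrite('pics/b.png',B)
E
```

```text
(no output)
```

View pics/a.png

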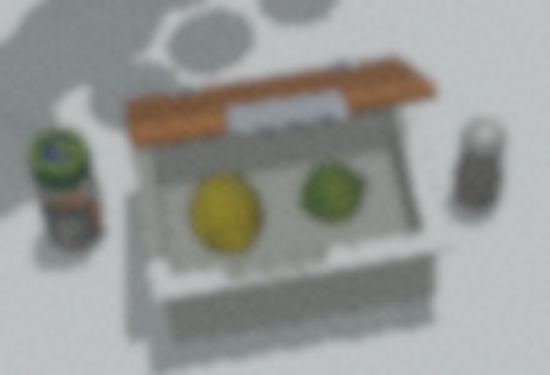

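View pics/b.png

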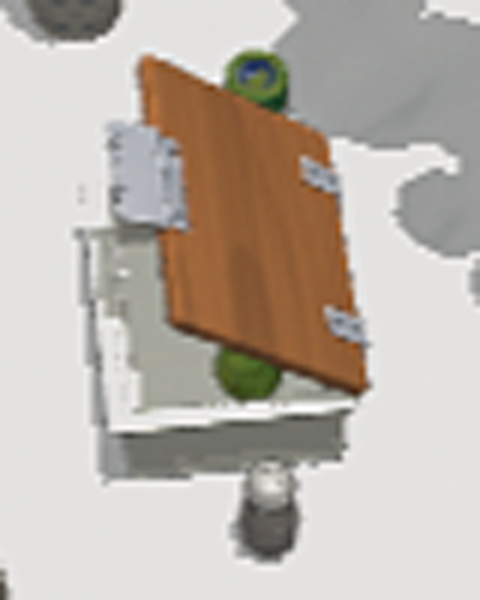

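Crop a shows the lid's lower front corners at about (135,140) and (435,97). Crop b shows the lid's top corners at (145,57), (173,320), (325,130) and (365,385), with the flap's outer edge from (110,125) to (116,222). I'll fit the box pose and both angles to these.

```bash
cat > fit.py <<'E'
import numpy as np
from scipy.spatial.transform import Rotation as Ro
from scipy.optimize import least_squares
S=dict(f=361.498,c=(257.274,187.839),o=np.array([-.10429614,.52431779,1.1244347]),R=Ro.from_euler('xyz',[-2.4548,.0037,-2.2692]).as_matrix())
D=dict(f=442.832,c=(256.806,192.469),o=np.array([.00958944,-.74388863,1.55854359]),R=Ro.from_euler('xyz',[-2.5881,-.0065,-.6203]).as_matrix())
def proj(C,p):
    q=C['R'].T@(p-C['o']);return C['f']*q[:2]/q[2]+C['c']
def w(P,b):
    x,y,t=P[:3];c,s=np.cos(t),np.sin(t);b=np.array(b)/1e3
    return np.array([x+c*b[0]-s*b[1],y+s*b[0]+c*b[1],b[2]])
def lid(P,x,y,z):
    c,s=np.cos(P[3]),np.sin(P[3]);return w(P,[86+x*c+z*s,y,90-x*s+z*c])
def flap(P,l,n,y):
    c,s=np.cos(P[4]),np.sin(P[4]);return lid(P,-170-l*s-n*c,y,8-l*c+n*s)
E
python3 - <<'E'
from fit import *
b=lambda u,v:np.array([210+u/6,130+v/6]);a=lambda u,v:np.array([180+u/5,165+v/5])
L=[(D,lid,(-168,104,8.5),b(145,57)),(D,lid,(-168,-104,8.5),b(173,320)),(D,lid,(-4,104,8.5),b(325,130)),(D,lid,(-4,-104,8.5),b(366,385)),
(D,flap,(33,3,38),b(110,125)),(D,flap,(33,3,-38),b(116,222)),
(S,lid,(-168,104,-5.5),a(135,140)),(S,lid,(-168,-104,-5.5),a(435,99)),
(D,None,(73,-98,84),b(353,405)),(S,None,(-73,-98,0),a(434,325))]
def res(P):
    return np.concatenate([proj(C,(f(P,*g) if f else w(P,g)))-m for C,f,g,m in L])
best=min((least_squares(res,[.6,.3,t,.6,p],loss='soft_l1') for t in(-.6,0,.6,1) for p in(1.,1.6,2.)),key=lambda r:r.cost)
print(best.x,best.cost);print(np.round(res(best.x).reshape(-1,2),1).tolist())
P=best.x
for n,p in dict(lidfront=lid(P,-160,0,8.5),fh=flap(P,0,0,0),fe=flap(P,33,3,0),c=w(P,[0,0,0])).items():print(n,p.round(3))
E
```

```text
[ 0.55195216  0.07364762 -0.50396548  0.74233388  1.13209885] 9.441034101866526
[[0.3, -1.3], [0.8, -0.3], [0.6, 1.0], [0.6, 1.5], [-1.0, -0.5], [-0.3, -0.2], [-1.0, 1.3], [1.3, -0.1], [-1.6, -0.7], [0.6, -4.1]]
lidfront [0.529 0.086 0.204]
fh [0.522 0.09  0.211]
fe [0.496 0.105 0.224]
c [0.552 0.074 0.   ]
```

>>> {"name": "servo_tool", "arguments": {"increments": [[0.03,0.045,0.014,0.15],[0.03,0.045,0.014,0.15],[0.03,0.045,0.014,0.15],[0.03,0.045,0.014,0.15],[0.03,0.045,0.014,0.15],[0.03,0.045,0.014,0.15],[0.03,0.045,0.014,0.15],[0.03,0.045,0.014,0.15]], "grip": 1, "grip_force": 20}}

```text
time_s: 1.2
tcp_pos: [0.4332, -0.3374, 0.3312]
tool_rot: [3.141, 0.0, 1.474]
force: [1.6, -0.5, 1.3]
opening: 0.0176
grip_force: 0.0
```

>>> {"name": "servo_tool", "arguments": {"increments": [[0.01,0.05,0,0.147],[0.01,0.05,0,0.147],[0.01,0.05,0,0.147],[0.01,0.05,0,0.147],[0.01,0.05,0,0.147],[0.01,0.05,0,0.147],[0.01,0.05,0,0.147],[0.01,0.05,0,0.147]]}}

```text
time_s: 2.2
tcp_pos: [0.5126, 0.0624, 0.3307]
tool_rot: [-3.141, 0.001, 2.649]
force: [1.0, -0.5, -0.2]
opening: 0.0006
grip_force: 0.0
```

```bash
python3 - <<'E'
from station import robot
import cv2,numpy as np
o=robot.observe();c=robot.read_camera("wrist");print(o['tcp_pos'],o['tool_rot'],o['qpos'].round(2),o['force'])
print({k:(v if np.isscalar(v) else np.round(v,4).tolist()) for k,v in c.items() if k!='img'})
cv2.imwrite('pics/w0.png',cv2.resize(c['img'],(800,600),interpolation=cv2.INTER_CUBIC))
E
```

```text
[0.51262577 0.06241807 0.33073154] [-3.14148347e+00  5.16179304e-04  2.64915101e+00] [ 0.39  0.31 -0.8   1.9   0.26  1.04  0.56] [ 1.00852878 -0.47656647 -0.24599229]
{'fx': 297.3186396354542, 'fy': 297.3186396354542, 'cx': 255.05445650396587, 'cy': 187.64797717729837, 'hand_eye': [[0.0004, -0.9572, -0.2894, 0.0798], [1.0, 0.0003, 0.0002, -0.0001], [-0.0001, -0.2894, 0.9572, -0.1657], [0.0, 0.0, 0.0, 1.0]]}
```

View pics/w0.png

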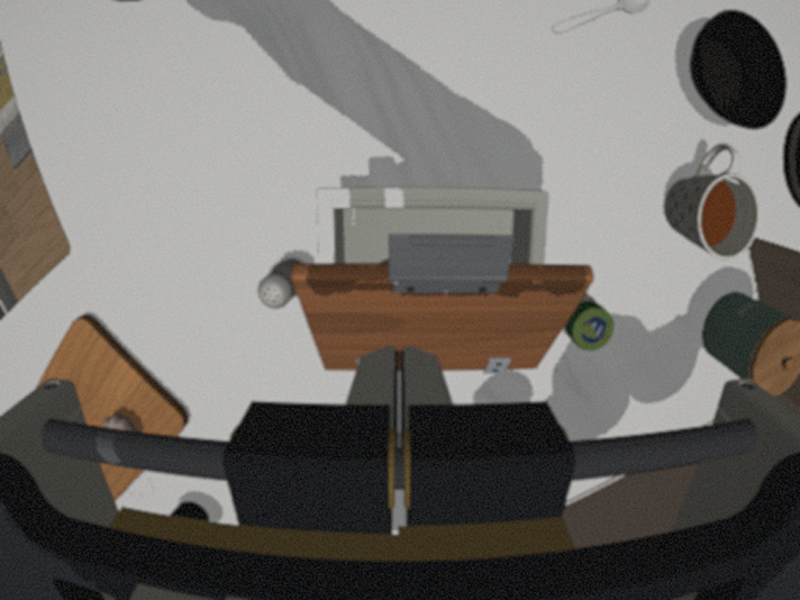

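The wrist view shows the box square to the tool. The rim's front corners are at (318,188) and (548,190), the lid's lower front corners at (292,265) and (592,266), its back corners at (328,369) and (540,370), and the flap's edge runs from (390,234) to (513,235). I'll refit with these.

```bash
cat >> fit.py <<'E'
HE=np.array([[.0004,-.9572,-.2894,.0798],[1,.0003,.0002,-.0001],[-.0001,-.2894,.9572,-.1657],[0,0,0,1]])
def projw(tcp,rot,p):
    R=Ro.from_euler('xyz',rot).as_matrix();q=HE[:3,:3].T@(R.T@(p-np.array(tcp))-HE[:3,3])
    r=np.hypot(q[0],q[1]);th=np.arctan2(r,q[2]);return 297.3186*th*q[:2]/r+np.array([255.054,187.648])
b=lambda u,v:np.array([210+u/6,130+v/6]);a=lambda u,v:np.array([180+u/5,165+v/5]);wp=lambda u,v:np.array([u,v])/1.5625
E
python3 - <<'E'
from fit import *
T=([.51263,.06242,.33073],[-3.14148,.0005,2.64915])
L=[(D,lid,(-168,104,8.5),b(145,57)),(D,lid,(-168,-104,8.5),b(173,320)),(D,lid,(-4,104,8.5),b(325,130)),(D,lid,(-4,-104,8.5),b(366,385)),
(D,flap,(33,3,38),b(110,125)),(D,flap,(33,3,-38),b(116,222)),
(S,lid,(-168,104,-5.5),a(135,140)),(S,lid,(-168,-104,-5.5),a(435,99)),
(D,None,(73,-98,84),b(353,405)),(S,None,(-73,-98,0),a(434,325)),
(0,lid,(-168,-104,-5.5),wp(292,265)),(0,lid,(-168,104,-5.5),wp(592,266)),(0,lid,(-4,-104,8.5),wp(328,369)),(0,lid,(-4,104,8.5),wp(540,370)),
(0,flap,(33,3,-38),wp(390,234)),(0,flap,(33,3,38),wp(513,235)),(0,None,(-83,-98,82),wp(318,188)),(0,None,(-83,98,82),wp(548,190))]
def res(P):
    return np.concatenate([(proj(C,(f(P,*g) if f else w(P,g))) if C else projw(*T,f(P,*g) if f else w(P,g)))-m for C,f,g,m in L])
best=least_squares(res,[.55,.07,-.5,.74,1.13],loss='soft_l1')
P=best.x;print(P,best.cost);print(np.round(res(P).reshape(-1,2),1).tolist())
R=Ro.from_euler('z',P[2]).as_matrix();print('tcp in box',R.T@(np.array(T[0])-[P[0],P[1],0]), 'xaxis',R[:,0].round(3))
for n,p in dict(lid150=lid(P,-150,0,8.5),fh=flap(P,0,0,0),fe=flap(P,33,3,0)).items():print(n,p.round(3),(R.T@(p-[P[0],P[1],0])).round(3))
E
```

```text
[ 0.55464988  0.07662202 -0.4903691   0.75079004  1.0408569 ] 24.29346428352711
[[0.3, -2.2], [1.6, -1.4], [0.4, 0.0], [1.0, 0.3], [-0.9, -0.9], [0.0, -0.6], [-2.1, 1.2], [0.1, -0.9], [-1.2, -1.9], [-0.3, -4.5], [-0.7, -0.2], [1.7, -0.3], [-2.5, 1.8], [-1.5, -0.1], [-0.6, -0.3], [0.5, -0.3], [4.5, 0.1], [-4.5, 0.1]]
tcp in box [-0.03037975 -0.03231777  0.33073   ] xaxis [ 0.882 -0.471 -0.   ]
lid150 [0.539 0.085 0.199] [-0.018 -0.     0.199]
fh [0.526 0.092 0.212] [-0.033  0.     0.212]
fe [0.498 0.107 0.222] [-0.064 -0.     0.222]
```

>>> {"name": "servo_tool", "arguments": {"increments": [[0.013,0.005,0,0.002],[0.013,0.005,0,0],[0.013,0.0055,-0.01,0],[0,0,-0.025,0],[0,0,-0.03,0],[0,0,-0.03,0],[0,0,-0.02,0],[0,0,0,0]]}}

```text
time_s: 3.25
tcp_pos: [0.551, 0.0757, 0.2137]
tool_rot: [-3.14, -0.003, 2.646]
force: [0.2, 0.3, 0.1]
opening: 0.0008
grip_force: 0.0
```

>>> {"name": "servo_tool", "arguments": {"increments": [[0,0,-0.006,0],[0,0,-0.006,0],[0,0,-0.006,0],[0,0,-0.006,0],[-0.003,0.0016,-0.004,0],[-0.003,0.0016,-0.004,0],[-0.003,0.0016,-0.004,0],[-0.003,0.0016,-0.004,0]]}}

```text
time_s: 4.25
tcp_pos: [0.5395, 0.083, 0.1755]
tool_rot: [3.142, 0.0, 2.647]
force: [2.2, -1.4, 0.9]
opening: 0.0004
grip_force: 0.9
```

>>> {"name": "servo_tool", "arguments": {"increments": [[-0.0026,0.0014,-0.0045,0],[-0.0026,0.0014,-0.0045,0],[-0.0026,0.0014,-0.0045,0],[-0.0026,0.0014,-0.0045,0],[-0.002,0.001,-0.0048,0],[-0.002,0.001,-0.0048,0],[-0.002,0.001,-0.0048,0],[-0.002,0.001,-0.0048,0]]}}

```text
time_s: 5.25
tcp_pos: [0.5212, 0.0927, 0.1381]
tool_rot: [3.141, 0.0, 2.647]
force: [2.1, -0.9, 1.6]
opening: 0.0009
grip_force: 0.8
```

>>> {"name": "servo_tool", "arguments": {"increments": [[-0.0014,0.0007,-0.005,0],[-0.0014,0.0007,-0.005,0],[-0.0014,0.0007,-0.005,0],[-0.0014,0.0007,-0.005,0],[-0.0006,0.0003,-0.005,0],[-0.0006,0.0003,-0.005,0],[-0.0004,0.0002,-0.004,0],[0,0,-0.002,0]]}}

```text
time_s: 6.25
tcp_pos: [0.5136, 0.0962, 0.1021]
tool_rot: [-3.141, -0.0, 2.647]
force: [-1.0, 0.9, 0.1]
opening: 0.0001
grip_force: 0.8
```

>>> {"name": "servo_tool", "arguments": {"increments": [[0,0,-0.0015,0],[0,0,-0.0015,0],[0,0,-0.001,0],[0,0,-0.001,0],[0,0,-0.001,0],[0,0,-0.001,0],[0,0,0,0],[0,0,0,0]]}}

```text
time_s: 7.25
tcp_pos: [0.5139, 0.096, 0.0983]
tool_rot: [-3.141, 0.003, 2.647]
force: [-12.2, -2.9, 44.9]
opening: 0.0002
grip_force: 22.1
```

>>> {"name": "servo_tool", "arguments": {"increments": [[0,0,0.01,0],[0,0,0.03,0],[0,0,0.04,0],[-0.02,0.011,0.03,0],[-0.03,0.016,0.02,0],[-0.03,0.016,0,0],[-0.008,0.004,0,0],[0,0,0,0]]}}

```text
time_s: 8.25
tcp_pos: [0.4262, 0.1429, 0.2255]
tool_rot: [-3.141, 0.001, 2.647]
force: [-0.1, -0.1, 0.1]
opening: 0.0005
grip_force: 0.0
```

```bash
python3 - <<'E'
from station import robot
import cv2,numpy as np
o=robot.observe();c=robot.read_camera("wrist");print(o['tcp_pos'].tolist(),o['tool_rot'].tolist(),o['force'])
s=robot.read_camera("side")['img'][130:230,200:290]
i=cv2.resize(c['img'][130:330,90:420],(800,485),interpolation=cv2.INTER_CUBIC)
cv2.imwrite('pics/w1.png',i);cv2.imwrite('pics/s1.png',cv2.resize(s,None,fx=5,fy=5,interpolation=cv2.INTER_CUBIC))
cv2.imwrite('pics/w1full.png',cv2.resize(c['img'],(800,600)))
E
```

```text
[0.4262120785480709, 0.14292093676817538, 0.22545499991890178] [-3.14142755863081, 0.0005233134202795586, 2.6471755754151816] [-0.08360958 -0.05307645  0.06193365]
```

View pics/w1full.png

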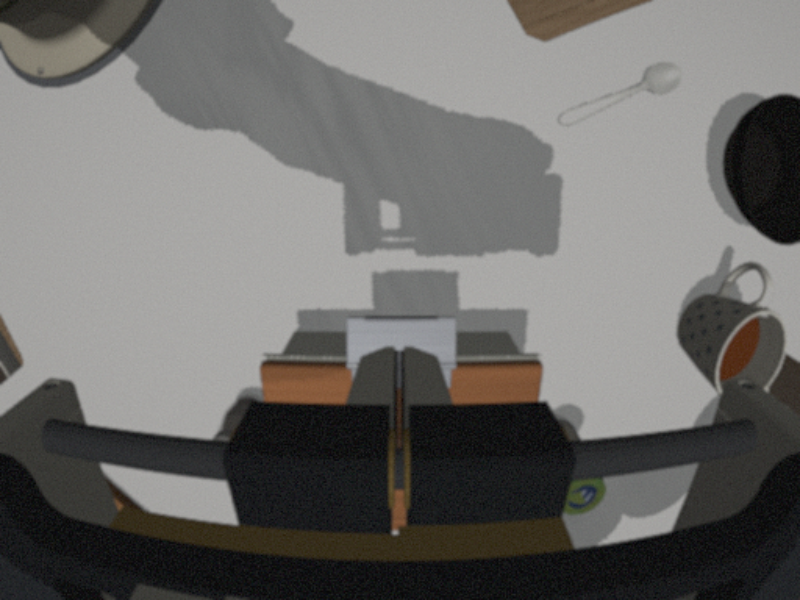

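The lid is shut on the rim, with its front edge at row 363 from column 262 to 542. The flap sticks out in front, its edge at row 318 from column 347 to 455. I'll locate both.

```bash
python3 - <<'E'
from fit import *
T=([.42621,.14292,.22545],[-3.14143,.0005,2.64718])
L=[(lid,(-168,-104,8.5),wp(262,363)),(lid,(-168,104,8.5),wp(542,363)),(flap,(33,3,-38),wp(347,318)),(flap,(33,3,38),wp(455,318))]
def res(Q):
    P=[Q[0],Q[1],Q[2],0,Q[3]]
    return np.concatenate([projw(*T,f(P,*g))-m for f,g,m in L])
r=least_squares(res,[.5546,.0766,-.49,1.04]);Q=r.x;P=[*Q[:3],0,Q[3]];print(Q,np.round(r.fun,1))
R=Ro.from_euler('z',Q[2]).as_matrix();print('tcp in box',(R.T@(np.array(T[0])-[Q[0],Q[1],0])).round(4),R[:,0])
print('edge box',(R.T@(flap(P,33,3,0)-[Q[0],Q[1],0])).round(4))
E
```

```text
[ 0.55404774  0.07660127 -0.49315714  0.86164065] [-3.2  0.7  2.4  0.5  1.  -0.2 -0.3 -0.3]
tcp in box [-0.144  -0.0021  0.2254] [ 0.88084263 -0.47340918 -0.        ]
edge box [-0.111  -0.      0.0788]
```

>>> {"name": "servo_tool", "arguments": {"increments": [[0,0,-0.02,0],[0,0,-0.03,0],[0,0,-0.03,0],[0,0,-0.03,0],[0.001,0.002,-0.03,0],[0,0,-0.02,0],[0,0,-0.01,0],[0,0,0,0]]}}

```text
time_s: 9.35
tcp_pos: [0.4271, 0.145, 0.0548]
tool_rot: [-3.141, -0.001, 2.647]
force: [0.4, -0.2, 0.1]
opening: 0.0001
grip_force: 0.0
```

>>> {"name": "servo_tool", "arguments": {"increments": [[0.0044,-0.00235,0,0],[0.0044,-0.00235,0,0],[0.0044,-0.00235,0,0],[0.0044,-0.00235,0,0],[0.0035,-0.0019,0,0],[0.0035,-0.0019,0,0],[0.0035,-0.0019,0,0],[0.0018,-0.0009,0,0]]}}

```text
time_s: 10.35
tcp_pos: [0.4559, 0.1294, 0.0551]
tool_rot: [-3.141, -0.002, 2.648]
force: [-3.8, 2.8, -3.8]
opening: 0.0002
grip_force: 2.1
```

>>> {"name": "servo_tool", "arguments": {"increments": [[0.0009,-0.0005,0,0],[0.0009,-0.0005,0,0],[0.0009,-0.0005,0,0],[0.0009,-0.0005,0,0],[0.0009,-0.0005,0,0],[0.0009,-0.0005,0,0],[0.0009,-0.0005,0,0],[0,0,0,0]]}}

```text
time_s: 11.35
tcp_pos: [0.4634, 0.1256, 0.0555]
tool_rot: [3.141, 0.0, 2.647]
force: [-1.4, 0.5, -1.6]
opening: 0.0003
grip_force: 0.8
```

>>> {"name": "servo_tool", "arguments": {"increments": [[0.0009,-0.0005,0,0],[0.0009,-0.0005,0,0],[0.0009,-0.0005,0,0],[0.0009,-0.0005,0,0],[0.0009,-0.0005,0,0],[0,0,0,0],[0,0,0,0],[0,0,0,0]]}}

```text
time_s: 12.35
tcp_pos: [0.4678, 0.1231, 0.0555]
tool_rot: [3.142, 0.0, 2.647]
force: [-1.7, 0.5, -1.0]
opening: 0.0005
grip_force: 0.4
```

>>> {"name": "servo_tool", "arguments": {"increments": [[0.0009,-0.0005,0,0],[0,0,0,0],[0.0009,-0.0005,0,0],[0,0,0,0],[0.0009,-0.0005,0,0],[0,0,0,0],[0,0,0,0],[0,0,0,0]]}}

```text
time_s: 13.35
tcp_pos: [0.4685, 0.1226, 0.0552]
tool_rot: [-3.141, -0.002, 2.649]
force: [-8.3, 6.7, 0.6]
opening: 0.0006
grip_force: 5.2
```

>>> {"name": "servo_tool", "arguments": {"increments": [[-0.0044,0.0024,0,0],[-0.0088,0.0047,0,0],[-0.0132,0.0071,0,0],[-0.0132,0.0071,0,0],[0,0,0.05,0],[0,0,0.05,0],[0,0,0.05,0],[0,0,0.02,0]]}}

```text
time_s: 14.35
tcp_pos: [0.4315, 0.1433, 0.2281]
tool_rot: [3.139, 0.003, 2.646]
force: [-0.1, 0.6, -0.3]
opening: 0.0006
grip_force: 0.0
```

```bash
python3 - <<'E'
from station import robot
import cv2,numpy as np
o=robot.observe();c=robot.read_camera("wrist");print(o['tcp_pos'].tolist(),o['tool_rot'].tolist(),o['force'])
s=robot.read_camera("side")['img'][140:230,210:290]
i=cv2.resize(c['img'][180:270,150:360],None,fx=3.8,fy=3.8,interpolation=cv2.INTER_CUBIC)
cv2.imwrite('pics/w2.png',i);cv2.imwrite('pics/s2.png',cv2.resize(s,None,fx=6,fy=6,interpolation=cv2.INTER_CUBIC))
E
```

```text
[0.43145664834431985, 0.14329642709197926, 0.22805570034622713] [3.1393350799840216, 0.003447220237272619, 2.6461026792057374] [-0.05417694  0.61666434 -0.25254159]
```

View pics/w2.png

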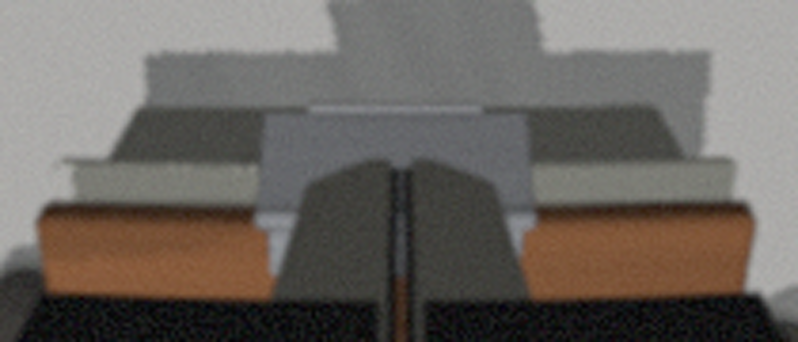

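View pics/s2.png

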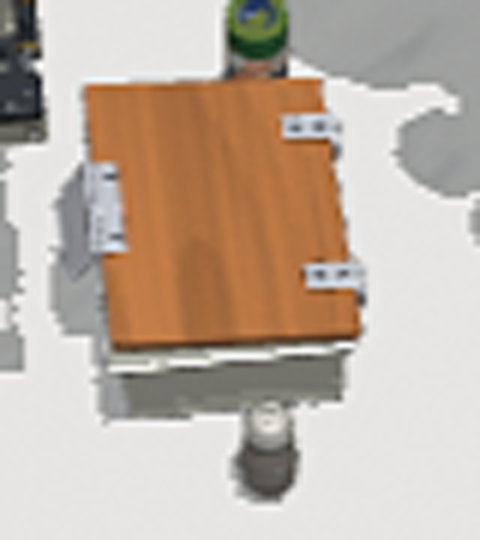

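```bash
python3 - <<'E'
from fit import *
T=([.43146,.14330,.22806],[3.13934,.00345,2.6461])
c=lambda u,v:np.array([150+u/3.8,180+v/3.8]); s=lambda u,v:np.array([210+u/6,140+v/6])
L=[(0,lid,(-168,-104,-5.5),c(40,207)),(0,lid,(-168,104,-5.5),c(752,207)),(0,flap,(33,3,-38),c(263,115)),(0,flap,(33,3,38),c(528,115)),(D,lid,(-168,104,8.5),s(85,85)),(D,lid,(-168,-104,8.5),s(112,347)),(D,lid,(-4,104,8.5),s(320,79)),(D,lid,(-4,-104,8.5),s(358,335))]
B=[.55405,.0766,-.4932]
def res(Q):
    P=[*Q[2:],*Q[:2]]
    return np.concatenate([(proj(C,f(P,*g)) if C else projw(*T,f(P,*g)))-m for C,f,g,m in L])
for l0 in(0,.15):
    r=least_squares(res,[l0,.3,*B],loss='soft_l1');print(r.x,r.cost,np.round(res(r.x),1))
    r2=least_squares(lambda q:res([l0,q[0],*B]),[.3]);print(l0,r2.x,r2.cost,np.round(r2.fun,1))
P=[*B,0,0.0]
for z in (78,84):print('lip',z,[((projw(*T,w(P,[-83,y,z]))-[150,180])*3.8).round(0) for y in(-98,98)])
for z in(-5.5,8.5):print('lid',z,[((projw(*T,lid(P,-168,y,z))-[150,180])*3.8).round(0) for y in(-104,104)])
print('flap0',((projw(*T,flap(P,33,3,38))-[150,180])*3.8).round(0),((projw(*T,flap(P,0,3,38))-[150,180])*3.8).round(0))
E
```

```text
[ 0.12423602  0.66680951  0.55658623  0.07419719 -0.49968836] 3.9726336437169296 [-0.1 -1.  -0.5 -0.3 -0.7  0.1  0.5  0.3  0.1 -1.4  0.1 -1.3  0.8 -1.1
  1.4 -0.8]
0 [0.14729746] 166.59922716677647 [  4.9 -11.2  -4.7 -11.6   3.   -0.1  -2.7  -0.3  -1.2   1.8  -0.9   1.6
  -0.5  -1.2   0.4  -0.9]
[ 0.12423603  0.6668098   0.55658623  0.07419719 -0.49968836] 3.972633643751207 [-0.1 -1.  -0.5 -0.3 -0.7  0.1  0.5  0.3  0.1 -1.4  0.1 -1.3  0.8 -1.1
  1.4 -0.8]
0.15 [0.56398436] 9.995753801552826 [-1.1 -1.1  1.3 -1.6 -0.7  0.3  1.   0.2 -0.7 -2.  -0.4 -1.9 -0.2 -1.3
  0.7 -1. ]
lip 78 [array([ 82., 154.]), array([711., 152.])]
lip 84 [array([ 77., 161.]), array([716., 160.])]
lid -5.5 [array([ 59., 165.]), array([734., 163.])]
lid 8.5 [array([ 46., 183.]), array([747., 182.])]
flap0 [517. 127.] [528. 170.]
```

The lid has been dragged back up to about 0.12 rad by friction as the flap folded, and the flap sits at 0.67, not locked. I'll press the lid shut again, then fold the flap with an inward and downward stroke so that friction holds the lid down.

>>> {"name": "servo_tool", "arguments": {"increments": [[0.025,-0.0133,0,0],[0.03,-0.016,0,0],[0.028,-0.015,-0.02,0],[0,0,-0.03,0],[0,0,-0.03,0],[0,0,-0.02,0],[0,0,-0.006,0],[0,0,0,0]]}}

```text
time_s: 15.45
tcp_pos: [0.5134, 0.0988, 0.1189]
tool_rot: [-3.141, -0.001, 2.647]
force: [0.5, -0.8, -0.1]
opening: 0.0006
grip_force: 0.0
```

>>> {"name": "servo_tool", "arguments": {"increments": [[0,0,-0.004,0],[0,0,-0.004,0],[0,0,-0.004,0],[0,0,-0.004,0],[0,0,-0.003,0],[0,0,-0.003,0],[0,0,0,0],[0,0,0,0]]}}

```text
time_s: 16.45
tcp_pos: [0.5137, 0.0987, 0.0986]
tool_rot: [-3.141, 0.001, 2.647]
force: [-6.0, -0.7, 20.2]
opening: 0.0004
grip_force: 10.2
```

>>> {"name": "servo_tool", "arguments": {"increments": [[0,0,0.01,0],[0,0,0.04,0],[-0.025,0.0135,0.02,0],[-0.028,0.015,0,0],[-0.028,0.015,0,0],[0,0,-0.03,0],[0,0,-0.04,0],[0,0,-0.02,0]]}}

```text
time_s: 17.45
tcp_pos: [0.4324, 0.1418, 0.076]
tool_rot: [-3.141, -0.001, 2.647]
force: [-0.2, -0.4, -0.2]
opening: 0.0007
grip_force: 0.0
```

>>> {"name": "servo_tool", "arguments": {"increments": [[0,0,-0.009,0],[0.0044,-0.0024,-0.001,0],[0.0044,-0.0024,-0.001,0],[0.0035,-0.0019,-0.002,0],[0.0026,-0.0014,-0.003,0],[0.0018,-0.0009,-0.003,0],[0.0018,-0.0009,-0.003,0],[0.0018,-0.0009,-0.003,0]]}}

```text
time_s: 18.45
tcp_pos: [0.453, 0.1313, 0.0522]
tool_rot: [-3.141, -0.0, 2.647]
force: [-0.7, 0.1, -0.5]
opening: 0.0006
grip_force: 0.0
```

>>> {"name": "servo_tool", "arguments": {"increments": [[-0.0026,0.0014,0,0],[0,0,0.012,0],[0.0026,-0.0014,0,0],[0.0018,-0.0009,-0.0015,0],[0.0018,-0.0009,-0.0025,0],[0.0018,-0.0009,-0.0025,0],[0.0018,-0.0009,-0.0025,0],[0.0018,-0.0009,-0.0025,0]]}}

```text
time_s: 19.45
tcp_pos: [0.4617, 0.127, 0.0526]
tool_rot: [-3.141, -0.001, 2.647]
force: [-4.0, 2.7, 3.4]
opening: 0.0001
grip_force: 2.2
```

>>> {"name": "servo_tool", "arguments": {"increments": [[0.0009,-0.0005,-0.0015,0],[0.0009,-0.0005,-0.0015,0],[0.0009,-0.0005,-0.0015,0],[0.0009,-0.0005,-0.0015,0],[0.0009,-0.0005,-0.0015,0],[0.0009,-0.0005,-0.0015,0],[0.0009,-0.0005,-0.001,0],[0.0009,-0.0005,-0.001,0]]}}

```text
time_s: 20.45
tcp_pos: [0.4693, 0.1228, 0.0418]
tool_rot: [-3.142, 0.0, 2.647]
force: [-4.4, 2.1, 4.4]
opening: 0.0005
grip_force: 2.7
```

>>> {"name": "servo_tool", "arguments": {"increments": [[0.0009,-0.0005,-0.001,0],[0.0009,-0.0005,-0.001,0],[0.0009,-0.0005,-0.001,0],[0.0009,-0.0005,-0.001,0],[0,0,-0.001,0],[0,0,-0.0005,0],[0,0,0,0],[0,0,0,0]]}}

```text
time_s: 21.45
tcp_pos: [0.4694, 0.1229, 0.0367]
tool_rot: [3.141, -0.004, 2.65]
force: [-16.3, 9.4, 13.7]
opening: 0.0005
grip_force: 9.5
```

>>> {"name": "servo_tool", "arguments": {"increments": [[-0.0044,0.0024,0,0],[-0.0088,0.0047,0,0],[-0.0132,0.0071,0,0],[-0.0132,0.0071,0,0],[0,0,0.055,0],[0,0,0.055,0],[0,0,0.05,0],[0,0,0.02,0]]}}

```text
time_s: 22.45
tcp_pos: [0.4341, 0.1423, 0.2189]
tool_rot: [3.139, 0.003, 2.646]
force: [0.6, -0.8, -0.8]
opening: 0.0007
grip_force: 0.0
```

```bash
python3 - <<'E'
from station import robot
import cv2,numpy as np
o=robot.observe();c=robot.read_camera("wrist");print(o['tcp_pos'].tolist(),o['tool_rot'].tolist(),o['force'])
s=robot.read_camera("side")['img'][140:230,210:290]
i=cv2.resize(c['img'][180:270,150:360],None,fx=3.8,fy=3.8,interpolation=cv2.INTER_CUBIC)
cv2.imwrite('pics/w3.png',i);cv2.imwrite('pics/s3.png',cv2.resize(s,None,fx=6,fy=6,interpolation=cv2.INTER_CUBIC))
E
```

```text
[0.43406319248343794, 0.1423237243487713, 0.21890244868814626] [3.139468995522995, 0.0031761236008873706, 2.6457064393629035] [ 0.59155924 -0.82703528 -0.80146081]
```

View pics/w3.png

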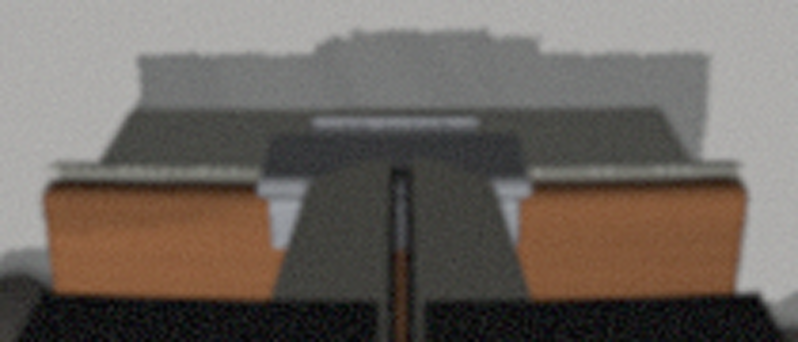

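The lid is shut, with its front at row 183, and the flap looks upright, with its edge near row 132 from column 268 to 523. I'll check the angles.

```bash
python3 - <<'E'
from fit import *
T=([.43406,.14232,.21890],[3.13947,.00318,2.64571])
for B in ([.55405,.0766,-.4932],[.5566,.0742,-.4997]):
  for l in(0,.03):
    for f in(0,.08,.3,.45):
      P=[*B,l,f];k=lambda p:((projw(*T,p)-[150,180])*3.8).round(0).tolist()
      print(B[0],l,f,'lidbot',k(lid(P,-168,-104,-5.5)),'lidtop',k(lid(P,-168,-104,8.5)),k(lid(P,-168,104,8.5)),'edge',k(flap(P,33,3,-38)),k(flap(P,33,3,38)),'hinge',k(flap(P,0,3,-38)))
E
```

```text
0.55405 0 0 lidbot [48.0, 169.0] lidtop [35.0, 188.0] [756.0, 186.0] edge [271.0, 131.0] [519.0, 130.0] hinge [259.0, 175.0]
0.55405 0 0.08 lidbot [48.0, 169.0] lidtop [35.0, 188.0] [756.0, 186.0] edge [270.0, 123.0] [520.0, 123.0] hinge [259.0, 176.0]
0.55405 0 0.3 lidbot [48.0, 169.0] lidtop [35.0, 188.0] [756.0, 186.0] edge [269.0, 104.0] [521.0, 104.0] hinge [258.0, 177.0]
0.55405 0 0.45 lidbot [48.0, 169.0] lidtop [35.0, 188.0] [756.0, 186.0] edge [267.0, 93.0] [522.0, 92.0] hinge [258.0, 178.0]
0.55405 0.03 0 lidbot [44.0, 175.0] lidtop [30.0, 197.0] [760.0, 195.0] edge [269.0, 135.0] [521.0, 135.0] hinge [257.0, 184.0]
0.55405 0.03 0.08 lidbot [44.0, 175.0] lidtop [30.0, 197.0] [760.0, 195.0] edge [269.0, 128.0] [522.0, 127.0] hinge [257.0, 185.0]
0.55405 0.03 0.3 lidbot [44.0, 175.0] lidtop [30.0, 197.0] [760.0, 195.0] edge [267.0, 109.0] [523.0, 108.0] hinge [256.0, 186.0]
0.55405 0.03 0.45 lidbot [44.0, 175.0] lidtop [30.0, 197.0] [760.0, 195.0] edge [265.0, 98.0] [525.0, 97.0] hinge [256.0, 187.0]
0.5566 0 0 lidbot [48.0, 177.0] lidtop [35.0, 197.0] [753.0, 199.0] edge [27
[... 243 characters left out ...]
] edge [268.0, 114.0] [520.0, 115.0] hinge [258.0, 187.0]
0.5566 0 0.45 lidbot [48.0, 177.0] lidtop [35.0, 197.0] [753.0, 199.0] edge [267.0, 103.0] [521.0, 104.0] hinge [258.0, 188.0]
0.5566 0.03 0 lidbot [44.0, 183.0] lidtop [30.0, 205.0] [758.0, 207.0] edge [268.0, 145.0] [520.0, 146.0] hinge [256.0, 194.0]
0.5566 0.03 0.08 lidbot [44.0, 183.0] lidtop [30.0, 205.0] [758.0, 207.0] edge [268.0, 137.0] [520.0, 138.0] hinge [256.0, 195.0]
0.5566 0.03 0.3 lidbot [44.0, 183.0] lidtop [30.0, 205.0] [758.0, 207.0] edge [266.0, 119.0] [522.0, 120.0] hinge [256.0, 196.0]
0.5566 0.03 0.45 lidbot [44.0, 183.0] lidtop [30.0, 205.0] [758.0, 207.0] edge [265.0, 108.0] [523.0, 109.0] hinge [256.0, 198.0]
```

>>> {"name": "servo_tool", "arguments": {"increments": [[0,0,0,0],[0,0,0,0],[0,0,0,0],[0,0,0,0],[-0.01,0.005,0.02,0],[-0.01,0.005,0.02,0],[0,0,0,0],[0,0,0,0]]}}

```text
time_s: 23.55
tcp_pos: [0.4134, 0.1517, 0.2559]
tool_rot: [-3.141, 0.0, 2.646]
force: [-0.2, -0.8, 0.3]
opening: 0.0007
grip_force: 0.0
```

The rows from hinge to edge match a flap angle of about 0 to 0.08 rad. An unlocked flap would have drifted out to 0.45 by now, so it's locked and the arm is clear.

```bash
python3 -c "
from station import robot
print(robot.finish_job())"
```

```text
the job is handed in; nothing more can be done
None
```

The lid is shut and the flap is locked under the rim lip at about 0 to 0.08 rad, handed in at 23.5 s; the first fold dragged the lid back up about 0.12 rad, so I pressed it down and folded the flap a second time.

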